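# Gauge two bored housings and reject the undersize one

### The job

One of the two bored housings on the bench has an undersize bore. Take the plug gauge from its sloping rest and try it upright in a bore, without forcing it, to find which one: in the good housing it slides well down, in the undersize one it stops at the mouth. Then set the undersize housing down gently, upright on the floor of the shallow tray, leave the good housing standing where it is, put the gauge back in its rest as it lay, and disturb nothing else.

Things in the scene. Friction and masses are not known exactly. Their poses are not given: they have to be found in the camera images.
- plug_gauge: plug gauge, loose, 0.2 to 0.33 kg, 160 mm long: steel cylinder 28 mm across from 0 to 80 mm (nose tapered, 23 mm at its end, full size from 4 mm), then a round handle 22 mm across. Origin: centre of the nose end; z runs from nose to handle. Starts in its rest, leaning 0.6 rad from vertical, handle up and leaning to the rest's -x side; the handle stands clear of the rest
- gauge_end (a point): centre of the end of the gauge's handle, 160 mm from the nose end along the gauge's axis
- gauge_rest: steel gauge rest, fixed: base 130 x 90 x 12 mm with a sloping V trough 76 mm long and a foot stop at its lower end. Origin: centre of the underside, z up. In this frame the seated gauge's axis, nose to handle, points along (-0.565, 0, 0.825); the trough's open side faces (0.825, 0, 0.565), where the gauge lifts out; let go within 5 mm of its seat it slides home
- rest_seat (a point): where the centre of the gauge's nose end is when the gauge is home in the rest: (30, 0, 28) mm in the rest's frame
- rest_end (a point): where the end of the gauge's handle is when the gauge is home in the rest: (-60, 0, 160) mm in the rest's frame
- housing_p: aluminium bearing housing, loose, 0.3 to 0.55 kg: foot 100 (x) x 70 (y) x 14 mm, in its middle a round boss 52 mm across with its top 46 mm above the underside; a plain vertical bore goes right through. Origin: centre of the underside, on the bore's axis, z up. Two are alike outside: one has a 30.5 mm bore (good), one a 25 mm bore (undersize); which is which is not told, their places are random
- housing_q: aluminium bearing housing, loose, 0.3 to 0.55 kg: foot 100 (x) x 70 (y) x 14 mm, in its middle a round boss 52 mm across with its top 46 mm above the underside; a plain vertical bore goes right through. Origin: centre of the underside, on the bore's axis, z up. Two are alike outside: one has a 30.5 mm bore (good), one a 25 mm bore (undersize); which is which is not told, their places are random
- reject_tray: shallow dark steel tray, empty, fixed: 210 (x) x 170 (y) x 30 mm high outside, walls and floor 4 mm thick. Origin: centre of the underside, z up
- torch: pocket torch lying on the bench at the back, 132 mm long, 29 mm thick; a bystander, leave it alone
- carton: small carton on the bench at the back, 47 x 80 x 32 mm; a bystander, leave it alone

How it is judged:
By the outcome, as a careful person would: the job done as asked, in the order asked, and still so for the second after the job is handed in, with the robot touching nothing.
It also fails if it takes over 61 s, if anything falls off the work surface, if the arm or the gripper's body presses on something with over 40 N, if the wrist force passes 120 N, or if a joint passes its speed limit or range.

### The arm

A 6-joint arm with a two-finger parallel gripper is mounted at the origin on a cart in front of the work surface, level with it; the furniture and walls round the work are solid. World frame = base frame: x ahead of the robot, y to its left, z up, the work surface at z = 0. Lengths are in mm, angles in degrees, forces in N, time in s.
With the tool pointing down it reaches from about 350 to 850 mm from the base axis. Payload 8.1 kg.
Tool frame: the origin (TCP) lies at the very end of the fingers, on their centre line; the grasp point (between the pads) lies 19 mm behind it; z points along the fingers, y is the line along which they close (so a half turn about z gives the same grasp; the last joint's range is limited). The gripper opens to 85 mm and grips with 20 to 120 N. Pads are 22 mm wide; open, the fingers measure 114 mm over their backs; the gripper's body (76 mm by 85 mm) begins 54 mm behind the grasp point. The pads swing forward as they close: fully open they stand 13 mm farther back than shut.
Start: joints at [62.716, 7.471, 85.268, -0, 87.261, -4.893], TCP at [228.536, 554.776, 202.492] pointing down, gripper open.
Joint ranges: [-169.43, 169.43], [-51.17, 129.36], [1.28, 143.12], [-76.62, 256.62], [0, 156.53], [-152.29, 152.29]. Speed limits (degrees/s): [136.94, 136.94, 159.86, 180, 180, 180].

### API

Orientations are given as [roll, pitch, yaw] about the fixed x, y, z axes, in that order (R = Rz(yaw) Ry(pitch) Rx(roll)).
In Python, from bench import sense, eyes, job, models gives the robot as it stands. The module is installed in compiled form; this text tells all that it offers.
- The arm moves only by the tool apply_moves, never from a script. Its argument "rows" is a list of rows, each a list of 6 numbers: the shift along the tool's x, y, z in mm, then the turn, a rotation vector about the tool's x, y, z in rad. In form: [[dx, dy, dz, rx, ry, rz], ...]. A call has exactly 5 rows; each row shifts and turns the commanded pose from where the row before left it, along the tool's axes as they then stand; what a row does not reach is not made up. A row lasts 1/8 s, in which the tool goes at most 62.5 mm and 10.7 degrees, less where a joint would pass 70% of its speed; a pose out of reach is approached as far as the arm can. A call is refused whole if a number of a shift passes 62.5 or a number of a turn 0.188, either way. A call with a gripper value outside its range is refused whole. "fingers" is the finger opening in mm, from 0 to 85.4, set as the call begins (left out, the last holds). The fingers move at their own pace and stop on an object; "grip_force" is the grip in N (left out, the last holds). Time passes only in rows, so rows that do not move let the fingers close, or fill a call up. It gives the time, the measured TCP pose, the force, the opening and the grip force at its end, in the units of the state.
- sense(): the state, without advancing time (a new reading comes with each control period).
- eyes.snapshot(name): name is "scene" or "side" or "wrist"; returns (picture, depth): 420x560x3 uint8, red, green, blue; 420x560 float32, mm along the optical axis (not along the pixel's ray), 0 where there is no reading.
- eyes.get_calibration(name): a dict with "intrinsics" (3x3 intrinsics, pixels), "R" (3x3) and "t" (3): a world point X has camera coordinates R X + t; the wrist camera has in their place "mount" (4x4, takes a point from camera to tool coordinates, whose origin is the TCP and whose axes are the flange's). Camera axes: x right, y down, z forward; pixel columns grow to the right and rows downward; lengths in mm; the calibration is good to about 2 mm. A picture is of the moment at which its call begins: read the wrist's pose just before it. get_calibration takes no time and is no camera call.
- job.hand_in(): hands the job in; it is judged then, once.
Trained networks look in the newest picture that a camera, given by its name, has taken for a name from the list of things; names that differ only in an ending like _2 or _b are one class to them, and where a whole thing is asked for, a point or a joint stands for the part that bears it (a point fixed in the world has none). Each returns a list of dicts, best first, with "confidence" (0 to 1); they miss things now and then, are a little off and sometimes report something else, mostly with a low value. They report only what shows in the picture. A call takes as long as a camera call.
- models.boxes_of(name, camera): "xyz" ([x, y, z] in mm, in world coordinates, good to about 4 mm: the middle of the surface that is visible of it).
- models.cut_out(name, camera): "pixels" (420x560 bool, what is visible of it).
- models.place_of(name, camera): "xyz" ([x, y, z] in mm, in world coordinates, good to about 4 mm: a listed point, or the origin of a listed thing).
The state is a dict: "time": time; "joint_pos": joint angles; "qd": joint speeds; "joint_efforts": joint torques, N m; "tool_pos": TCP position; "tcp_rot": TCP orientation; "ft_force": force on the tool from outside, world axes, zero at the start; "wrist_torque": the same for the moment, N m; "finger_gap": finger opening in mm; "grip_force": force on a finger pad.
Only numpy, scipy, OpenCV 4.12 (cv2) and the standard library are available. Lean on these libraries where they do the work, as an engineer would, in place of code of your own. Each camera call takes 0.05 s, during which the arm holds its last target. There are 200 camera calls.

## Working session

There is one attempt and no reset: what is moved stays moved. The work goes in short steps, Python scripts to look and compute and a tool call to move; the robot and the scene stay as the last step left them, time stands still between calls to the robot, and variables do not carry over. Pictures are saved under pics/ and viewed, at most 10 in all, crops included, and the job is handed in when it is done.

Besides the shell and the picture viewer there is one more tool, called as name(argument=value, ...), one argument or row to a line, values as JSON. apply_moves: Moves the arm, as the interface text tells. Its arguments: {"type":"object","properties":{"rows":{"type":"array"},"fingers":{"type":"number"},"grip_force":{"type":"number"}},"required":["rows"]}

```bash
mkdir -p pics
cat > h.py <<'E'
import numpy as np,cv2
from bench import sense,eyes,job,models
from scipy.spatial.transform import Rotation as R
def rot(s): return R.from_euler('xyz',s['tcp_rot'],degrees=True)
def cam(name,s=None):
    c=eyes.get_calibration(name);K=np.array(c['intrinsics'])
    if 'R' in c: 
        Rw=np.array(c['R']);return K,Rw.T,-Rw.T@np.array(c['t'])
    M=np.array(c['mount']);Rt=rot(s).as_matrix()
    return K,Rt@M[:3,:3],Rt@M[:3,3]+np.array(s['tool_pos'])
def cloud(name):
    s=sense();p,d=eyes.snapshot(name);K,Rc,t=cam(name,s)
    v,u=np.mgrid[:420,:560];P=np.stack([(u-K[0,2])*d/K[0,0],(v-K[1,2])*d/K[1,1],d],-1)@Rc.T+t
    P[d==0]=np.nan
    return p,d,P
def save(n,p): cv2.imwrite('pics/'+n+'.png',p[...,::-1])
def rel(pos,rpy):
    "shift and rotvec in tool frame from current pose to target"
    s=sense();r=rot(s);return np.round(r.inv().apply(np.array(pos)-s['tool_pos']),1),np.round((r.inv()*R.from_euler('xyz',rpy,degrees=True)).as_rotvec(),3)
E
python3 - <<'E'
from h import *
s=sense();print(s['tcp_rot'],s['time'],s['finger_gap'],s['ft_force'])
np.set_printoptions(precision=1,suppress=True)
ims=[]
for c in ['scene','side']:
    p,d,P=cloud(c);save(c,p);np.save(c+'.npy',P)
    for n in ['plug_gauge','gauge_end','rest_seat','rest_end','gauge_rest','housing_p','housing_q','reject_tray','torch','carton']:
        print(c,n,[(np.array(r['xyz']),round(r['confidence'],2)) for r in models.place_of(n,c)][:3])
print(sense()['time'])
E
```

```text
[-1.79896696e+02 -8.21927534e-03  1.57610796e+02] 0.0 85.25064382630194 [-0.60326833  0.11446496 -0.43392264]
scene plug_gauge [(array([495.5, 300. ,  25.5]), 0.91)]
scene gauge_end [(array([431.3, 359.8, 167.3]), 0.96)]
scene rest_seat [(array([497.5, 296.6,  28.1]), 0.58), (array([473.9, 316. ,   4.6]), 0.25)]
scene rest_end []
scene gauge_rest [(array([473.8, 318.6,   1.7]), 0.91)]
scene housing_p [(array([ 423.5, -139.2,    4.1]), 0.84), (array([456.9,  50.2,  -1.8]), 0.55)]
scene housing_q [(array([ 423.5, -139.2,    4.1]), 0.84), (array([456.9,  50.2,  -1.8]), 0.55)]
scene reject_tray [(array([ 478.7, -380.1,    1.1]), 0.6)]
scene torch [(array([606.1,  38.4,  -0.8]), 0.75), (array([ 478.8, -378.3,    1.5]), 0.43)]
scene carton [(array([ 609.3, -135.4,    3.7]), 0.96)]
side plug_gauge [(array([493.1, 301.7,  28.1]), 0.72)]
side gauge_end [(array([431.7, 360.8, 159.4]), 0.79)]
side rest_seat [(array([496.9, 298.4,  30.2]), 0.77)]
side rest_end []
side gauge_rest [(array([471.7, 322.8,  -1. ]), 0.95)]
side housing_p [(array([ 425.5, -141.8,    0.1]), 0.94)]
side housing_q [(array([ 425.5, -141.8,    0.1]), 0.94)]
side reject_tray [(array([ 479.6, -383.2,    0.3]), 0.6)]
side torch [(array([606.3,  42.9,   0.2]), 0.69)]
side carton [(array([ 601.2, -136.7,    0.9]), 0.63)]
1.1
```

View pics/scene.png

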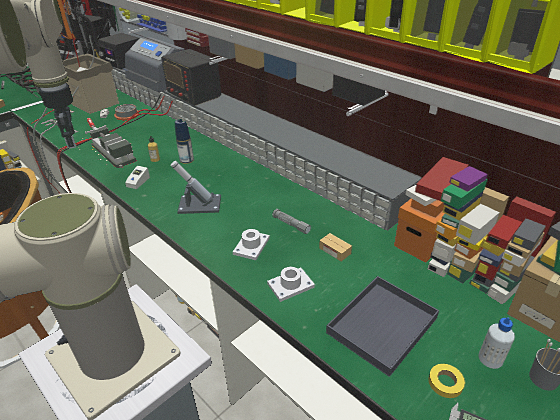

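View pics/side.png

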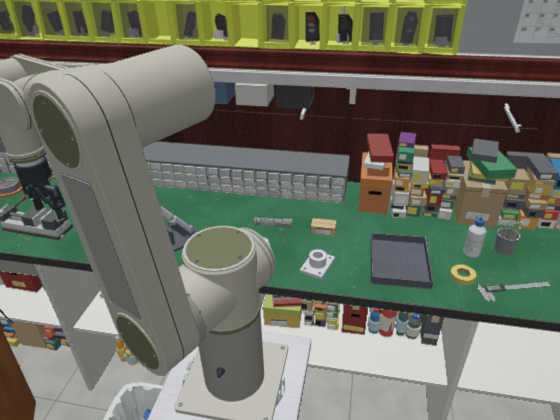

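Run:
```python
from h import *
np.set_printoptions(precision=1,suppress=True)
# point clouds already saved: boss tops and foot orientation, tray
for c in ['scene','side']:
    P=np.load(c+'.npy').reshape(-1,3);P=P[~np.isnan(P[:,0])]
    for n,x,y in [('A',424,-140),('B',457,50)]:
        m=np.hypot(P[:,0]-x,P[:,1]-y)<45;t=P[m&(abs(P[:,2]-46)<3)]
        if len(t)>20: 
            c0,r0=cv2.minEnclosingCircle(t[:,:2].astype(np.float32));print(c,n,'boss',len(t),t.mean(0),c0,r0)
        f=P[(np.hypot(P[:,0]-x,P[:,1]-y)<75)&(P[:,2]>9)&(P[:,2]<17)]
        if len(f)>20: print(c,n,'foot',len(f),cv2.minAreaRect(f[:,:2].astype(np.float32)))
    m=(np.hypot(P[:,0]-479,P[:,1]+381)<150)&(abs(P[:,2]-30)<4)
    if m.sum()>20: print(c,'tray',m.sum(),cv2.minAreaRect(P[m][:,:2].astype(np.float32)))
    # gauge handle axis
    g=P[(np.hypot(P[:,0]-440,P[:,1]-350)<60)&(P[:,2]>105)&(P[:,2]<200)]
    if len(g)>20:
        u,s,v=np.linalg.svd(g-g.mean(0),full_matrices=0);print(c,'handle',len(g),g.mean(0),v[0],g[:,2].max())
```

```text
scene A boss 142 [ 419.4 -141.2   44.9] (419.5096435546875, -140.31918334960938) 26.88288688659668
scene A foot 505 ((419.3778076171875, -140.68324279785156), (73.54451751708984, 102.0867919921875), 72.72422790527344)
scene B boss 110 [450.1  45.2  44.9] (450.2873229980469, 46.56672286987305) 26.74728775024414
scene B foot 340 ((450.3892517089844, 46.45069122314453), (106.929443359375, 72.97276306152344), 25.971235275268555)
scene tray 541 ((477.586181640625, -381.3044738769531), (214.02125549316406, 171.18341064453125), 2.281163454055786)
scene handle 175 [437.3 340.5 134.7] [ 0.4 -0.4 -0.8] 165.96732449895444
side A boss 110 [ 419.3 -137.9   46.2] (419.97119140625, -137.1728057861328) 27.666044235229492
side A foot 269 ((420.6752624511719, -137.11387634277344), (71.83302307128906, 103.66654205322266), 73.36056518554688)
side tray 365 ((479.2359313964844, -379.5151062011719), (219.8758544921875, 170.28204345703125), 2.109936237335205)
side handle 91 [443.3 336.6 127.2] [ 0.4 -0.4 -0.9] 158.57713174364176
```

The scene view shows the gauge in its rest at about (195,185). The housings are at (250,243) and (290,282), and the tray is at (383,325). The side view shows only one housing, at (318,263). The networks' positions agree with the picture, so I'll plan the pre-grasp.

```bash
cat >> h.py <<'E'
def tgt(nose,yaw,a):
    "tool pose gripping along gauge axis, tcp at a mm from nose; yaw of rest in deg"
    ax=R.from_euler('z',yaw,degrees=True).apply([-.565,0,.825]);ax/=np.linalg.norm(ax)
    y=R.from_euler('z',yaw,degrees=True).apply([0,1,0]);z=-ax
    Rm=np.stack([np.cross(y,z),y,z],1)
    return np.array(nose)+a*ax,R.from_matrix(Rm).as_euler('xyz',degrees=True)
E
python3 - <<'E'
from h import *
p,r=tgt([496,299,28],-43.5,220);print(p,r,rel(p,r))
print(eyes.get_calibration('wrist')['mount'])
# sequence in tool frame: constant per-row shift & turn of n rows
from scipy.optimize import least_squares
s=sense();n=5
sh,tv=rel(p,r)
def end(q):
    X=np.array(s['tool_pos'],float);Q=rot(s)
    for _ in range(n): X=X+Q.apply(q[:3]);Q=Q*R.from_rotvec(q[3:])
    return X,Q
f=lambda d:end(np.r_[d,tv/n])[0]-p
print(least_squares(f,sh/n).x,tv/n)
E
```

```text
[405.82920262 384.56889167 209.51361403] [180.          34.40523429 136.5       ] (array([-228.8,  -89.9,   -7. ]), array([ 0.111, -0.594,  0.357]))
[[-9.25702528e-04 -9.52525012e-01 -3.04458938e-01  7.75717612e+01]
 [ 9.99998386e-01 -4.12920429e-04 -1.74862332e-03  6.08825481e-01]
 [ 1.53989013e-03 -3.04460065e-01  9.52523857e-01 -1.72425375e+02]
 [ 0.00000000e+00  0.00000000e+00  0.00000000e+00  1.00000000e+00]]
[-47.73975848 -11.22053316  10.44212862] [ 0.0222 -0.1188  0.0714]
```

apply_moves(
  rows=[
    [-47.7,-11.2,10.4,0.022,-0.119,0.071],
    [-47.7,-11.2,10.4,0.022,-0.119,0.071],
    [-47.7,-11.2,10.4,0.022,-0.119,0.071],
    [-47.7,-11.2,10.4,0.022,-0.119,0.071],
    [-47.7,-11.2,10.4,0.022,-0.119,0.071],
  ],
  fingers=60,
)

```text
time: 1.72
tool_pos: [406.7, 383.8, 210.0]
tcp_rot: [179.9, 34.7, 136.5]
ft_force: [-0.0, -0.2, 0.3]
finger_gap: 60.0
grip_force: 0.0
```

```bash
cat >> h.py <<'E'
def plan(p,r,n=5):
    from scipy.optimize import least_squares
    s=sense();sh,tv=rel(p,r)
    def f(d):
        X=np.array(s['tool_pos'],float);Q=rot(s)
        for _ in range(n): X=X+Q.apply(d);Q=Q*R.from_rotvec(tv/n)
        return X-p
    return np.round(least_squares(f,sh/n).x,2),np.round(tv/n,4)
E
python3 - <<'E'
from h import *
np.set_printoptions(precision=1,suppress=True)
s=sense();print(s['tool_pos'],s['tcp_rot'],s['time'])
p,d,P=cloud('wrist');save('w1',p);np.save('w1.npy',P)
for n in ['plug_gauge','gauge_end','rest_seat','gauge_rest','housing_p']:
    print(n,[(np.array(r['xyz']),round(r['confidence'],2)) for r in models.place_of(n,'wrist')][:3])
m=models.cut_out('plug_gauge','wrist')
if m:
    M=m[0]['pixels'];Q=P[M];Q=Q[~np.isnan(Q[:,0])]
    u,sv,v=np.linalg.svd(Q-Q.mean(0),full_matrices=0);print(len(Q),Q.mean(0),v[0],Q.min(0),Q.max(0))
    T=rot(s).inv().apply(Q-s['tool_pos'])   # in tool frame
    for z in range(40,200,15):
        t=T[abs(T[:,2]-z)<5]
        if len(t)>10: print(z,len(t),t[:,0].min(),t[:,0].max(),t[:,1].min(),t[:,1].max(),'topy',t[t[:,0]>t[:,0].max()-2][:,1].mean())
E
```

```text
[406.7 383.8 210. ] [179.9  34.7 136.5] 1.725
plug_gauge [(array([493.9, 299.6,  28.4]), 0.91)]
gauge_end [(array([429.3, 357.9, 163. ]), 0.8)]
rest_seat [(array([497.5, 294.8,  29.3]), 0.73)]
gauge_rest [(array([471.7, 319.1,   0.6]), 0.86)]
housing_p [(array([453.7,  44.6,  -3.3]), 0.83), (array([ 422.6, -140.9,    0.7]), 0.61), (array([430.7, 359.1, 163.3]), 0.52)]
1725 [439.5 351.6 134.5] [-0.4  0.4  0.8] [420.2 190.8   2.9] [611.4 370.3 167. ]
55 688 -9.862569348186545 11.840066016691292 -11.764279946752033 8.991268133154163 topy -0.7868625622033144
70 113 0.6619922863711072 12.151605597233333 -12.076301552748019 9.854861573610805 topy -0.9168997923079018
85 100 1.6271537003283894 11.809817365637555 -10.801135538205699 9.920460324861615 topy -1.1119695170359123
100 83 2.601014762606898 11.906496698297962 -11.4036390278364 9.528181503673627 topy -1.0155261569012326
115 72 0.7475762668832577 11.988569753992122 -11.827776505219576 9.9446770541777 topy -0.6482885573276393
130 65 0.8906631558507918 12.139132165169492 -11.613188173011087 10.268299701924136 topy -1.2460978688961635
145 108 -4.01439443519489 19.498864122070128 -13.971264805864646 12.435405244515428 topy -1.1009165145247763
160 16 13.827165175189988 15.055643101201705 -5.349534218356245 2.819231995758175 topy -1.2765036902227729
```

View pics/w1.png

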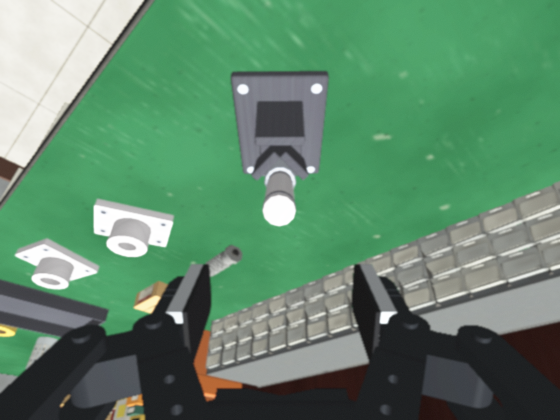

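The wrist view shows the handle end at (280,210), centred between the fingers. The axis is parallel to the tool, offset about (+1, -1) mm.

apply_moves(
  rows=[
    [1,-1,22,0,0,0],
    [0,0,22,0,0,0],
    [0,0,22,0,0,0],
    [0,0,22,0,0,0],
    [0,0,22,0,0,0],
  ],
)

```text
time: 2.7
tool_pos: [449.9, 342.5, 118.2]
tcp_rot: [179.9, 34.4, 136.6]
ft_force: [-0.4, 0.3, 0.9]
finger_gap: 60.0
grip_force: 0.0
```

apply_moves(
  rows=[
    [0,0,0,0,0,0],
    [0,0,0,0,0,0],
    [0,0,0,0,0,0],
    [0,0,0,0,0,0],
    [0,0,0,0,0,0],
  ],
  fingers=10,
  grip_force=50,
)

```text
time: 3.32
tool_pos: [449.8, 342.9, 119.7]
tcp_rot: [179.9, 34.5, 136.6]
ft_force: [-5.1, 1.0, 6.3]
finger_gap: 20.1
grip_force: 49.5
```

apply_moves(
  rows=[
    [-6,0,-1,0,0,0],
    [-15,0,0,0,0,0],
    [-25,0,-5,0,0,0],
    [-30,0,-15,0,0,0],
    [-30,0,-20,0,0,0],
  ],
)

```text
time: 3.95
tool_pos: [496.7, 296.5, 212.4]
tcp_rot: [-179.9, 34.5, 136.7]
ft_force: [-0.1, 0.5, -2.8]
finger_gap: 20.1
grip_force: 49.0
```

Run:
```python
from h import *
np.set_printoptions(precision=1,suppress=True)
s=sense();print(s['tool_pos'],s['tcp_rot'],s['time'],s['finger_gap'],s['ft_force'],s['joint_pos'])
p,d,P=cloud('wrist');save('w2',p)
T=rot(s).inv().apply((P-s['tool_pos']).reshape(-1,3))
m=models.cut_out('plug_gauge','wrist')
if m: 
    T=T[m[0]['pixels'].ravel()];T=T[~np.isnan(T[:,0])]
    for z in range(-40,121,10):
        t=T[abs(T[:,2]-z)<5]
        if len(t)>3: print(z,len(t),t.min(0),t.max(0))
print(plan([450,46,260],[180,0,136.5],10))
print(plan([450,46,260],[180,0,90],10))
```

```text
[496.7 296.5 212.4] [-179.9   34.5  136.7] 3.95 20.12548435539047 [-0.1  0.5 -2.8] [ 48.1   3.5  95.8 -34.7  83.3   6.4]
-40 609 [  3.6  -9.4 -45. ] [ 11.   10.5 -35. ]
-30 533 [  2.5  -9.4 -35. ] [ 11.6  10.8 -25. ]
-20 446 [  2.   -9.9 -25. ] [ 12.   11.1 -15. ]
-10 397 [  1.3 -10.5 -15. ] [13.  11.4 -5. ]
0 334 [  2.1 -10.6  -5. ] [13.5 11.3  5. ]
10 282 [  2.8 -10.6   5. ] [14.3 11.2 15. ]
20 270 [  2.4 -10.8  15. ] [15.  11.5 25. ]
30 582 [ -0.9 -13.4  25. ] [18.5 13.4 34.9]
40 232 [  9.4 -13.   35. ] [19.2 13.  44.9]
50 204 [ 10.2 -13.   45.1] [20. 13. 55.]
60 178 [ 11.4 -13.1  55. ] [20.8 12.9 64.9]
70 157 [ 12.3 -12.9  65. ] [21.2 12.7 74.9]
80 141 [ 13.6 -12.7  75. ] [22.1 12.5 85. ]
90 128 [ 13.4 -13.1  85. ] [23.1 12.8 95. ]
100 97 [ 14.9 -12.7  95. ] [ 23.3  12.5 104.3]
(array([-14.7, -21.6,   0.4]), array([ 0. ,  0.1, -0. ]))
(array([-22. , -15.3,   2.2]), array([0. , 0.1, 0.1]))
```

View pics/w2.png

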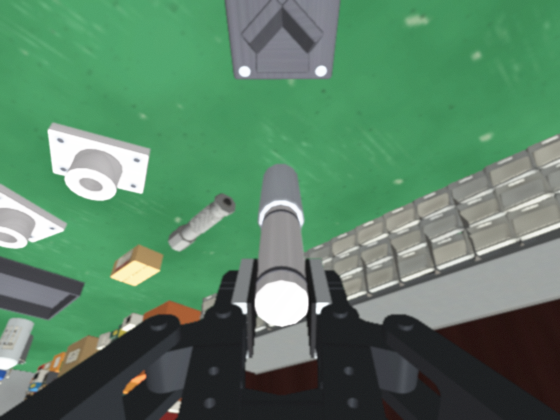

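The gauge is held, but it has swung about 4° in the grip: nose towards tool +x, axis from (280,295) to (280,170) in the picture. I'll tighten the grip and correct with tool pitch. First I'll compare the two bores in this picture.

Run:
```python
from h import *
p=cv2.imread('pics/w2.png')
a=cv2.resize(p[140:205,45:125],(400,325),interpolation=3);b=cv2.resize(p[195:260,0:80],(400,325),interpolation=3)
cv2.imwrite('pics/crop.png',np.hstack([a,b]))
np.set_printoptions(suppress=True)
# target: nose 70 above... nose hovering at z=120 over B, offset so that bore visible: nose 60 mm toward tool +x
def pose(nose,yaw,pitch=4.1,off=(9.7,0,105)):
    r=R.from_euler('xyz',[180,pitch,yaw],degrees=True);return np.array(nose)-r.apply(off),[180,pitch,yaw]
for yaw in (136.5,90,160,180):
    P,r=pose([450,46,90],yaw);print(yaw,P,plan(P,r,5),plan(P,r,6))
```

```text
136.5 [451.57257097  44.50768587 195.42480742] (array([-24.55, -43.34,  14.67]), array([ 0.0014,  0.1062, -0.0004])) (array([-20.57, -36.12,  12.05]), array([ 0.0012,  0.0885, -0.0003]))
90 [450.          43.83205606 195.42480742] (array([-37.52, -33.69,  18.74]), array([0.0556, 0.0998, 0.1546])) (array([-31.77, -27.61,  15.49]), array([0.0463, 0.0832, 0.1288]))
160 [452.03720092  45.2585195  195.42480742] (array([-17.39, -47.28,  12.63]), array([-0.026 ,  0.105 , -0.0786])) (array([-14.33, -39.52,  10.31]), array([-0.0217,  0.0875, -0.0655]))
180 [452.16794394  46.         195.42480742] (array([-10.88, -50.2 ,  10.83]), array([-0.0494,  0.1016, -0.1452])) (array([ -8.64, -41.99,   8.77]), array([-0.0412,  0.0847, -0.121 ]))
```

View pics/crop.png

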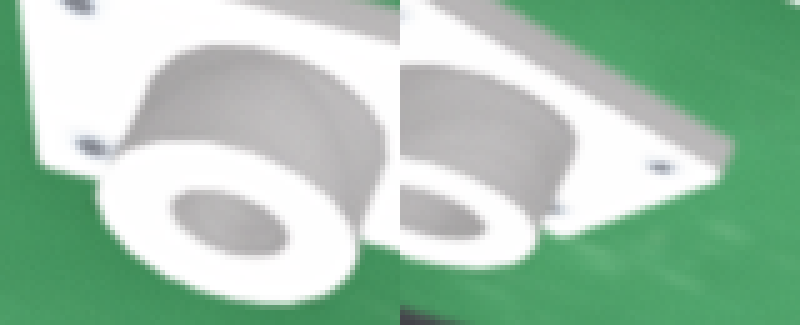

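The crop's bore-to-boss ratio is about 0.46 for the housing at (450,46), and the bore at (420,-139) is clearly wider. I'll prove it with the gauge in the second housing, where it should slide well down.

```bash
cat >> h.py <<'E'
def pose(nose,yaw,pitch=4.1,off=(9.7,0,105)):
    r=R.from_euler('xyz',[180,pitch,yaw],degrees=True);return np.array(nose)-r.apply(off),[180,pitch,yaw]
E
python3 - <<'E'
from h import *
np.set_printoptions(suppress=True)
P,r=pose([376,-98,105],136.5);print(P,plan(P,r,10))
E
```

```text
[377.57257097 -99.49231413 210.42480742] (array([-17.32, -37.2 ,   7.18]), array([ 0.0007,  0.0531, -0.0002]))
```

apply_moves(
  rows=[
    [-17.3,-37.2,7.2,0.001,0.053,0],
    [-17.3,-37.2,7.2,0.001,0.053,0],
    [-17.3,-37.2,7.2,0.001,0.053,0],
    [-17.3,-37.2,7.2,0.001,0.053,0],
    [-17.3,-37.2,7.2,0.001,0.053,0],
  ],
  grip_force=90,
)

```text
time: 4.68
tool_pos: [435.1, 97.8, 220.9]
tcp_rot: [-179.7, 19.2, 136.6]
ft_force: [1.0, 0.2, -2.2]
finger_gap: 19.2
grip_force: 88.1
```

apply_moves(
  rows=[
    [-17.3,-37.2,7.2,0.001,0.053,0],
    [-17.3,-37.2,7.2,0.001,0.053,0],
    [-17.3,-37.2,7.2,0.001,0.053,0],
    [-17.3,-37.2,7.2,0.001,0.053,0],
    [-17.3,-37.2,7.2,0.001,0.053,0],
  ],
)

```text
time: 5.3
tool_pos: [373.8, -100.7, 207.0]
tcp_rot: [-179.5, 4.0, 136.4]
ft_force: [0.9, 0.8, -2.2]
finger_gap: 18.9
grip_force: 88.3
```

apply_moves(
  rows=[
    [0,0,0,0,0,0],
    [0,0,0,0,0,0],
    [0,0,0,0,0,0],
    [0,0,0,0,0,0],
    [0,0,0,0,0,0],
  ],
)

```text
time: 5.92
tool_pos: [375.0, -98.7, 208.1]
tcp_rot: [-179.5, 4.1, 136.6]
ft_force: [-0.1, -0.3, -2.2]
finger_gap: 19.0
grip_force: 88.5
```

```bash
cat > look.py <<'E'
from h import *
import sys
np.set_printoptions(precision=1,suppress=True)
s=sense();print(s['tool_pos'],s['tcp_rot'],s['time'],s['finger_gap'],s['ft_force'],s['joint_pos'])
p,d,P=cloud('wrist');save(sys.argv[1],p);np.save(sys.argv[1]+'.npy',P)
T=rot(s).inv().apply((P-s['tool_pos']).reshape(-1,3))
m=models.cut_out('plug_gauge','wrist')
if m: 
    M=m[0]['pixels'];t=T[M.ravel()];t=t[~np.isnan(t[:,0])]
    for z in range(-40,121,10):
        q=t[abs(t[:,2]-z)<5]
        if len(q)>3: print(z,len(q),'x',q[:,0].max(),'y',q[:,1].min(),q[:,1].max())
    print('nose z',np.percentile(t[:,2],99.5))
# housings: boss top ring and bore
Q=P.reshape(-1,3);G=m[0]['pixels'] if m else np.zeros((420,560),bool)
for r in models.place_of('housing_p','wrist')[:3]:
    c=np.array(r['xyz']);print('place',c,round(r['confidence'],2))
    if c[2]>30: continue
    ring=(abs(P[...,2]-46)<4)&(np.hypot(P[...,0]-c[0],P[...,1]-c[1])<40)&~G
    if ring.sum()<50: continue
    cn,_=cv2.findContours(ring.astype(np.uint8),cv2.RETR_CCOMP,cv2.CHAIN_APPROX_NONE)
    K,Rc,tc=cam('wrist',s)
    for k in sorted(cn,key=len)[-2:]:
        uv=k[:,0].astype(float);ray=np.c_[(uv[:,0]-K[0,2])/K[0,0],(uv[:,1]-K[1,2])/K[1,1],np.ones(len(uv))]@Rc.T
        W=tc+ray*((np.nanmedian(P[ring][:,2])-tc[2])/ray[:,2])[:,None]
        A=np.c_[2*W[:,:2],np.ones(len(W))];b=(W[:,:2]**2).sum(1);x=np.linalg.lstsq(A,b,rcond=None)[0]
        print('circle',x[:2],'diam',2*np.sqrt(x[2]+x[0]**2+x[1]**2),len(k),'top z',np.nanmedian(P[ring][:,2]))
    f=P[(np.hypot(P[...,0]-c[0],P[...,1]-c[1])<75)&(P[...,2]>9)&(P[...,2]<19)&~G]
    if len(f)>50: print('foot',cv2.minAreaRect(f[:,:2].astype(np.float32)))
E
python3 look.py w3
```

```text
[375.  -98.7 208.1] [-179.5    4.1  136.6] 5.925 18.974212913969534 [-0.1 -0.3 -2.2] [-20.2 -31.8 118.7  -2.1  89.6 -66.8]
-40 576 x 11.06894412086198 y -8.76458717946742 9.875404408864169
-30 491 x 11.867238126917451 y -8.92606123686797 10.038924743704642
-20 422 x 12.471656712535708 y -9.958410409304875 10.747601244838584
-10 366 x 13.097261643939568 y -10.573456476763113 11.197879602485097
0 328 x 13.422742816167961 y -10.595115056990192 11.240186559009976
10 277 x 14.581318210317749 y -10.725330985461747 11.060106174453745
20 257 x 14.648250719948823 y -10.910435000018367 10.950097725761529
30 575 x 17.982496398688177 y -13.441622416393779 13.440606876308564
40 217 x 18.5197658885076 y -12.726353618125243 12.361854974248093
50 194 x 18.99853105749848 y -13.186906739917191 12.5460960184706
60 173 x 19.748582626745588 y -13.230399989510694 12.721147264796146
70 149 x 20.31452362521692 y -13.363364569223974 12.529900517871923
80 136 x 20.808525562845396 y -13.451227391535735 12.500073320517538
90 123 x 21.361025234052956 y -13.189379875387187 12.151601788390805
100 112 x 22.104533642127883 y -13.552956570912208 12.342566299182167
110 8 x 21.64463692639666 y -2.896936412358334 11.867243147878286
nose z 103.11933465208617
place [452.4  45.   -2.2] 0.7
circle [454.1  47.2] diam 24.288643093653608 82 top z 46.65808967271954
circle [454.4  47.5] diam 51.54914099432703 173 top z 46.65808967271954
foot ((455.5772399902344, 48.15160369873047), (101.41748046875, 70.10225677490234), 24.371540069580078)
```

View pics/w3.png

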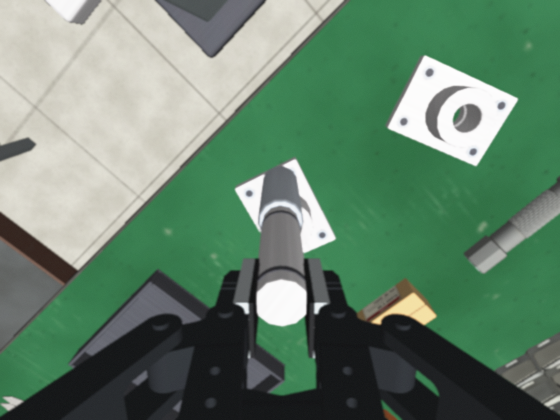

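The good-looking housing is hidden behind the gauge at (285,205). The other one, at (465,117), measures a bore of about 24.3 mm. I'll shift sideways to see the hidden bore.

apply_moves(
  rows=[
    [-10,-12,0,-0.002,0.002,0],
    [-10,-12,0,-0.002,0.002,0],
    [-15,-15,0,-0.002,0.002,0],
    [-10,-10,0,-0.002,0.002,0],
    [-5,-6,0,-0.001,0.002,0],
  ],
)

```text
time: 6.7
tool_pos: [373.0, -174.3, 211.7]
tcp_rot: [-180.0, 3.5, 136.4]
ft_force: [-0.2, 0.4, -1.6]
finger_gap: 18.6
grip_force: 88.5
```

apply_moves(
  rows=[
    [0,0,0,0,0,0],
    [0,0,0,0,0,0],
    [0,0,0,0,0,0],
    [0,0,0,0,0,0],
    [0,0,0,0,0,0],
  ],
)

```text
time: 7.32
tool_pos: [373.1, -173.5, 211.8]
tcp_rot: [-180.0, 3.5, 136.5]
ft_force: [0.2, -0.1, -2.8]
finger_gap: 18.8
grip_force: 88.5
```

```bash
python3 look.py w4
python3 - <<'E'
from h import *
np.set_printoptions(precision=2,suppress=True)
# gauge axis in world from w4 cloud
P=np.load('w4.npy');s=sense();m=models.cut_out('plug_gauge','wrist')[0]['pixels']
T=rot(s).inv().apply((P-s['tool_pos']).reshape(-1,3))[m.ravel()];T=T[~np.isnan(T[:,0])]
zs=[];
from scipy.optimize import least_squares
t=T[(T[:,2]>38)&(T[:,2]<100)]
f=lambda q:np.hypot(t[:,0]-q[0]-q[2]*t[:,2],t[:,1]-q[1]-q[3]*t[:,2])-14
q=least_squares(f,[5,0,.06,0],loss='soft_l1').x;print('axis x0,y0,sx,sy',q)
d=rot(s).apply([q[2],q[3],1]);print('axis world',d/np.linalg.norm(d))
print('nose world @105',rot(s).apply([q[0]+105*q[2],q[1]+105*q[3],105])+s['tool_pos'])
E
```

```text
[ 373.1 -173.5  211.8] [-180.     3.5  136.5] 7.325 18.84088710496535 [ 0.2 -0.1 -2.8] [-31.4 -27.5 115.3  -0.8  88.7 -77.9]
nose z 226.09184375259352
place [455.4  45.   -2.9] 0.88
circle [454.2  46.6] diam 24.013874345507528 88 top z 46.54409421784533
circle [453.4  44.9] diam 49.21803458083509 192 top z 46.54409421784533
foot ((455.63433837890625, 48.03972625732422), (101.575927734375, 70.47040557861328), 24.430076599121094)
place [ 424.4 -139.3    0.6] 0.61
circle [ 422.6 -138.7] diam 30.13530783806376 88 top z 46.8619788394559
circle [ 422.7 -138.8] diam 51.09845957190532 153 top z 46.8619788394559
foot ((423.6348876953125, -138.9173583984375), (70.02141571044922, 100.60289764404297), 73.34539794921875)
axis x0,y0,sx,sy [5.   0.   0.06 0.  ]
axis world [ 0. -0. -1.]
nose world @105 [ 369.6  -170.36  106.23]
```

```bash
cat > fit.py <<'E'
from h import *
import sys
from scipy.optimize import least_squares
np.set_printoptions(precision=3,suppress=True)
def fit(npy):
    P=np.load(npy);s=sense()
    T=rot(s).inv().apply((P-s['tool_pos']).reshape(-1,3));T=T[~np.isnan(T[:,0])]
    t=T[(T[:,2]>36)&(T[:,2]<98)&(abs(T[:,1])<16)&(T[:,0]>0)&(T[:,0]<28)]
    f=lambda q:np.hypot(t[:,0]-q[0]-q[2]*t[:,2],t[:,1]-q[1]-q[3]*t[:,2])-14
    r=least_squares(f,[4,0,.06,0],loss='soft_l1');q=r.x
    d=rot(s).apply([q[2],q[3],1]);nose=rot(s).apply([q[0]+104*q[2],q[1]+104*q[3],104])+s['tool_pos']
    print('fit',len(t),q,np.abs(r.fun).mean(),'axis',d/np.linalg.norm(d),'nose',nose)
    return q,nose
if __name__=='__main__':
    q,nose=fit(sys.argv[1]);s=sense()
    print('tool shift to bore:',rot(s).inv().apply(np.r_[float(sys.argv[2])-nose[0],float(sys.argv[3])-nose[1],0]))
E
python3 fit.py w4.npy 422.6 -138.7
```

```text
fit 1021 [ 1.656  0.527  0.061 -0.006] 0.16413874394486413 axis [-0.003 -0.005 -1.   ] nose [ 371.906 -172.641  107.43 ]
tool shift to bore: [-13.368  59.519   0.814]
```

apply_moves(
  rows=[
    [-2.7,14,0.2,0,0,0],
    [-2.7,18,0.2,0,0,0],
    [-2.7,15,5,0,0,0],
    [-2.0,9,15,0,0,0],
    [-0.5,3.5,20,0,0,0],
  ],
)

```text
time: 8.15
tool_pos: [424.2, -139.0, 170.8]
tcp_rot: [-180.0, 3.5, 136.5]
ft_force: [-0.1, 0.9, -2.6]
finger_gap: 18.7
grip_force: 88.6
```

apply_moves(
  rows=[
    [0.3,0,6,0,0,0],
    [0,0,0,0,0,0],
    [0,0,0,0,0,0],
    [0,0,0,0,0,0],
    [0,0,0,0,0,0],
  ],
)

```text
time: 8.78
tool_pos: [423.8, -139.8, 166.6]
tcp_rot: [180.0, 3.6, 136.5]
ft_force: [-0.6, 0.3, -2.1]
finger_gap: 18.9
grip_force: 88.5
```

```bash
python3 look.py w5 | grep -v y; python3 fit.py w5.npy 422.6 -138.7
```

```text
[ 423.8 -139.8  166.6] [180.    3.6 136.5] 8.775 18.86045808129971 [-0.6  0.3 -2.1] [-23.8 -19.9 114.5  -1.2  82.  -70.1]
nose z 103.69126179839411
place [453.   45.2  -0.9] 0.95
circle [454.5  46.7] diam 24.03075108676872 104 top z 46.63784480960322
circle [455.   46.8] diam 51.339796095920114 225 top z 46.63784480960322
foot ((455.699951171875, 48.33898162841797), (101.41584777832031, 70.65497589111328), 24.45408058166504)
place [ 425.8 -144.     1. ] 0.94
circle [ 410.6 -122.6] diam 1.6093763243356352 4 top z 46.96934678966349
circle [ 422.6 -138. ] diam 44.578185740260686 231 top z 46.96934678966349
foot ((423.58795166015625, -139.0037841796875), (70.1541519165039, 100.40687561035156), 73.39311218261719)
fit 1004 [ 1.444  0.367  0.06  -0.006] 0.1739568290310342 axis [-0.002 -0.006 -1.   ] nose [ 422.623 -139.029   61.98 ]
tool shift to bore: [ 0.243  0.222 -0.015]
```

apply_moves(
  rows=[
    [0.5,0.2,5,0,0,0],
    [0.3,0,5,0,0,0],
    [0.2,0,4,0,0,0],
    [0.2,0,3,0,0,0],
    [0.2,0,3,0,0,0],
  ],
)

```text
time: 9.55
tool_pos: [423.6, -139.4, 145.8]
tcp_rot: [-180.0, 3.5, 136.5]
ft_force: [-0.1, -1.2, -2.8]
finger_gap: 18.5
grip_force: 88.6
```

apply_moves(
  rows=[
    [0.2,0,3,0,0,0],
    [0.1,0,2,0,0,0],
    [0.1,0,2,0,0,0],
    [0.1,0,2,0,0,0],
    [0,0,0,0,0,0],
  ],
)

```text
time: 10.18
tool_pos: [423.5, -139.3, 136.8]
tcp_rot: [-180.0, 3.5, 136.5]
ft_force: [0.8, -0.3, -2.6]
finger_gap: 19.2
grip_force: 88.6
```

apply_moves(
  rows=[
    [0.2,0,4,0,0,0],
    [0.2,0,4,0,0,0],
    [0.2,0,4,0,0,0],
    [0.2,0,4,0,0,0],
    [0.1,0,2,0,0,0],
  ],
)

```text
time: 10.8
tool_pos: [423.7, -139.5, 118.6]
tcp_rot: [-180.0, 3.5, 136.5]
ft_force: [0.2, -0.1, -2.7]
finger_gap: 19.0
grip_force: 88.6
```

The gauge slid about 33 mm into the housing at (422,-139) with no resistance, so that one is good and the one at (454,47) is undersize. To keep the order asked, I'll stand the gauge in the good bore, move the undersize housing, then put the gauge back.

apply_moves(
  rows=[
    [0.2,0,4,0,0,0],
    [0.2,0,4,0,0,0],
    [0.1,0,2,0,0,0],
    [0.05,0,1,0,0,0],
    [0,0,0,0,0,0],
  ],
)

```text
time: 11.42
tool_pos: [426.5, -141.2, 111.7]
tcp_rot: [179.9, 3.9, 136.5]
ft_force: [-3.1, -0.4, 18.4]
finger_gap: 19.2
grip_force: 91.0
```

apply_moves(
  rows=[
    [0,0,0.7,0,0,0],
    [0,0,0.7,0,0,0],
    [0,0,0.4,0,0,0],
    [0,0,0,0,0,0],
    [0,0,0,0,0,0],
  ],
)

```text
time: 12.05
tool_pos: [427.7, -142.0, 111.6]
tcp_rot: [179.9, 4.1, 136.5]
ft_force: [-3.8, -0.1, 26.9]
finger_gap: 18.7
grip_force: 92.1
```

apply_moves(
  rows=[
    [-0.1,0,-1.5,0,0,0],
    [-0.1,0,-1.8,0,0,0],
    [0,0,-0.6,0,0,0],
    [0,0,0,0,0,0],
    [0,0,0,0,0,0],
  ],
)

```text
time: 12.68
tool_pos: [425.2, -140.3, 111.7]
tcp_rot: [180.0, 3.7, 136.5]
ft_force: [-0.3, 0.4, 7.1]
finger_gap: 18.8
grip_force: 89.8
```

apply_moves(
  rows=[
    [-0.1,0,-1.2,0,0,0],
    [0,0,0,0,0,0],
    [0,0,0,0,0,0],
    [0,0,0,0,0,0],
    [0,0,0,0,0,0],
  ],
)

```text
time: 13.3
tool_pos: [424.4, -139.9, 111.8]
tcp_rot: [180.0, 3.6, 136.5]
ft_force: [0.1, -0.1, 5.4]
finger_gap: 19.0
grip_force: 89.4
```

apply_moves(
  rows=[
    [0,0,0,0,0,0],
    [0,0,0,0,0,0],
    [0,0,0,0,0,0],
    [0,0,0,0,0,0],
    [0,0,0,0,0,0],
  ],
  fingers=60,
)

```text
time: 13.92
tool_pos: [423.9, -139.7, 111.2]
tcp_rot: [-180.0, 3.5, 136.5]
ft_force: [-0.1, -0.1, 0.2]
finger_gap: 59.6
grip_force: 0.0
```

apply_moves(
  rows=[
    [-0.3,0,-5,0,0,0],
    [-1.2,0,-20,0,0,0],
    [-1.8,0,-30,0,0,0],
    [-2.4,0,-40,0,0,0],
    [-1.2,0,-20,0,0,0],
  ],
)

```text
time: 14.55
tool_pos: [424.7, -139.9, 229.5]
tcp_rot: [179.9, 3.7, 136.5]
ft_force: [0.3, -0.0, -0.9]
finger_gap: 59.9
grip_force: 0.0
```

Run:
```python
from h import *
from scipy.optimize import least_squares
np.set_printoptions(precision=2,suppress=True)
s=sense();print(s['tool_pos'],s['tcp_rot'],s['time'],s['finger_gap'],s['ft_force'],s['joint_pos'])
p,d,P=cloud('wrist');save('w6',p);np.save('w6.npy',P)
Q=P.reshape(-1,3);Q=Q[~np.isnan(Q[:,0])]
t=Q[(np.hypot(Q[:,0]-423,Q[:,1]+139)<25)&(Q[:,2]>85)&(Q[:,2]<154)]
f=lambda q:np.hypot(t[:,0]-q[0]-q[2]*(t[:,2]-120),t[:,1]-q[1]-q[3]*(t[:,2]-120))-11
r=least_squares(f,[423,-139,0,0],loss='soft_l1');print('handle at z120',r.x,len(t),np.abs(r.fun).mean())
c=Q[(np.hypot(Q[:,0]-423,Q[:,1]+139)<25)&(Q[:,2]>154)];print('cap',c.mean(0),len(c))
f=Q[(np.hypot(Q[:,0]-423,Q[:,1]+139)<75)&(Q[:,2]>9)&(Q[:,2]<19)];print('footA',cv2.minAreaRect(f[:,:2].astype(np.float32)))
# B boss pick: tool yaw 114.4+... foot x-axis at 24.4deg
for yaw in (114.4,136.5,90):
    print(yaw,plan([454.3,47,120],[180,0,yaw],10))
```

```text
[ 424.72 -139.94  229.54] [179.94   3.73 136.48] 14.55 59.93452722378906 [ 0.29 -0.03 -0.89] [-23.74 -21.38 109.1   -1.21  88.75 -70.23]
handle at z120 [ 422.96 -139.16   -0.     -0.  ] 609 0.1925528466811412
cap [ 413.93 -129.23  307.87] 4975
footA ((423.5249328613281, -139.1547393798828), (70.369873046875, 100.21684265136719), 73.34434509277344)
114.4 (array([13.83, 13.48, 10.72]), array([0.  , 0.01, 0.04]))
136.5 (array([11.23, 15.55, 10.79]), array([ 0.  ,  0.01, -0.  ]))
90 (array([16.51, 10.85, 10.64]), array([0.  , 0.01, 0.08]))
```

View pics/w6.png

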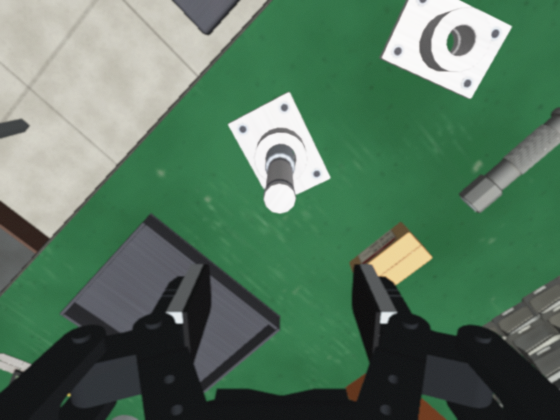

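The gauge stands upright in the good bore, cap at (280,198), and the good housing hasn't moved. The undersize housing is at (455,40) in the picture.

apply_moves(
  rows=[
    [13.8,13.5,9,0,0.006,0.0386],
    [13.8,13.5,9,0,0.006,0.0386],
    [13.8,13.5,9,0,0.006,0.0386],
    [13.8,13.5,9,0,0.006,0.0386],
    [13.8,13.5,12,0,0.006,0.0386],
  ],
  fingers=85,
)

```text
time: 15.22
tool_pos: [429.5, -44.3, 174.8]
tcp_rot: [179.5, 1.8, 125.3]
ft_force: [0.2, 0.5, 0.5]
finger_gap: 85.0
grip_force: 0.0
```

apply_moves(
  rows=[
    [13.8,13.5,12,0,0.006,0.0386],
    [13.8,13.5,12,0,0.006,0.0386],
    [13.8,13.5,12,0,0.006,0.0386],
    [13.8,13.5,12,0,0.006,0.0386],
    [13.8,13.5,12,0,0.006,0.0386],
  ],
)

```text
time: 15.85
tool_pos: [452.7, 48.9, 114.0]
tcp_rot: [179.4, -0.1, 114.3]
ft_force: [-0.7, -0.2, 0.5]
finger_gap: 84.7
grip_force: 0.0
```

```bash
python3 look.py w7 | grep -v y
python3 - <<'E'
from h import *
print(rel([454.7,47.2,60],[180,0,114.4]))
E
```

```text
[452.7  48.9 114. ] [179.4  -0.1 114.3] 15.85 84.72202199215245 [-0.7 -0.2  0.5] [ -0.6 -12.8 114.3   0.4  78.  -25. ]
place [454.2  46.8  -2. ] 0.98
circle [454.9  49.2] diam 24.422983696803836 99 top z 46.9751700062194
circle [455.1  48.9] diam 51.09293893488054 208 top z 46.9751700062194
foot ((455.4599304199219, 48.012237548828125), (100.3602294921875, 70.78076171875), 24.385414123535156)
place [ 425.8 -142.1   -0.8] 0.96
circle [ 438.9 -121.4] diam 1.8317509461579276 4 top z 46.88419309232856
circle [ 432.2 -124.6] diam 29.51971359058788 97 top z 46.88419309232856
foot ((441.0677795410156, -139.69766235351562), (64.44142150878906, 67.08720397949219), 73.61874389648438)
(array([-2.5,  1.3, 53.8]), array([ 0.01 , -0.002,  0.002]))
```

apply_moves(
  rows=[
    [-1.8,1.7,20,0.01,0,0],
    [0,0,25,0,0,0],
    [0,0,22,0,0,0],
    [0,0,16,0,0,0],
    [0,0,10,0,0,0],
  ],
)

```text
time: 16.62
tool_pos: [455.3, 47.2, 21.4]
tcp_rot: [179.9, -0.1, 114.4]
ft_force: [-0.5, 0.5, -0.9]
finger_gap: 84.8
grip_force: 0.0
```

apply_moves(
  rows=[
    [0,0,0,0,0,0],
    [0,0,0,0,0,0],
    [0,0,0,0,0,0],
    [0,0,0,0,0,0],
    [0,0,0,0,0,0],
  ],
  fingers=35,
  grip_force=80,
)

```text
time: 17.25
tool_pos: [455.6, 47.6, 22.1]
tcp_rot: [179.9, -0.1, 114.4]
ft_force: [-0.3, 0.9, -0.1]
finger_gap: 35.2
grip_force: 0.0
```

Run:
```python
from h import *
s=sense();print(s['finger_gap'],s['grip_force'],s['ft_force'])
p,d,P=cloud('wrist');save('w8',p)
```

```text
35.18864987478036 0.0 [-0.26022291  0.89225158 -0.11428661]
```

View pics/w8.png

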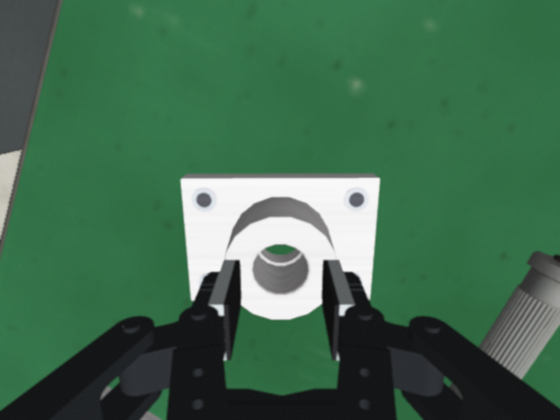

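Run:
```python
from h import *
np.set_printoptions(precision=1,suppress=True)
s=sense();p,d,P=cloud('wrist')
T=rot(s).inv().apply((P-s['tool_pos']).reshape(-1,3)).reshape(P.shape)
for v in (255,262,268,275,290,310,330,350):
    print(v,[ (u,P[v,u,2].round(1),T[v,u].round(1)) for u in (228,236,328,338)])
```

```text
255 [(228, np.float64(47.8), array([  8.7, -22.9, -25.8])), (236, np.float64(47.0), array([  8.3, -19.5, -25. ])), (328, np.float64(47.1), array([  8.3,  21.2, -25. ])), (338, np.float64(15.2), array([-6.8, 31.1,  6.9]))]
262 [(228, np.float64(59.0), array([ 10.9, -21.2, -37. ])), (236, np.float64(58.9), array([ 10.8, -18. , -36.9])), (328, np.float64(59.5), array([ 11.1,  19.6, -37.5])), (338, np.float64(59.6), array([ 11.1,  23.7, -37.5]))]
268 [(228, np.float64(64.8), array([ 11.1, -20.4, -42.8])), (236, np.float64(64.4), array([ 10.9, -17.3, -42.4])), (328, np.float64(65.6), array([ 11.5,  18.9, -43.6])), (338, np.float64(64.8), array([ 11.1,  22.9, -42.7]))]
275 [(228, np.float64(69.7), array([ 10.7, -19.8, -47.7])), (236, np.float64(69.0), array([ 10.3, -16.8, -47. ])), (328, np.float64(70.6), array([ 11.1,  18.3, -48.5])), (338, np.float64(70.4), array([ 11. ,  22.1, -48.3]))]
290 [(228, np.float64(82.2), array([ 11.6, -18. , -60.2])), (236, np.float64(69.7), array([  4.2, -17. , -47.7])), (328, np.float64(72.9), array([  6.1,  18.2, -50.9])), (338, np.float64(80.1), array([ 10.3,  20.7, -58. ]))]
310 [(228, np.float64(90.4), array([  9. , -16.9, -68.4])), (236, np.float64(73.4), array([ -2.3, -16.8, -51.4])), (328, np.float64(75.2), array([ -1.1,  18.2, -53.1])), (338, np.float64(91.0), array([  9.3,  19.1, -68.9]))]
330 [(228, np.float64(89.7), array([  0.7, -17.4, -67.7])), (236, np.float64(75.0), array([-10.1, -16.9, -53. ])), (328, np.float64(77.6), array([ -8.2,  18.2, -55.6])), (338, np.float64(90.9), array([  1.6,  19.5, -68.9]))]
350 [(228, np.float64(91.1), array([ -6.2, -17.5, -69.1])), (236, np.float64(3.5), array([-77.6, -27.9,  18.4])), (328, np.float64(4.2), array([-77.1,  29.7,  17.8])), (338, np.float64(91.2), array([ -6.2,  19.8, -69.2]))]
```

This view shows the fingertips ending at about row 258, which is roughly 31 mm behind the reported TCP. They closed above the boss without touching it. I'll reopen and go lower, watching the force.

apply_moves(
  rows=[
    [0,0,0,0,0,0],
    [0,0,0,0,0,0],
    [0,0,0,0,0,0],
    [0,0,0,0,0,0],
    [0,0,0,0,0,0],
  ],
  fingers=85,
)

```text
time: 17.98
tool_pos: [455.5, 47.6, 21.9]
tcp_rot: [179.9, -0.1, 114.4]
ft_force: [-0.5, -0.3, 0.3]
finger_gap: 85.1
grip_force: 0.0
```

apply_moves(
  rows=[
    [0,0,6,0,0,0],
    [0,0,6,0,0,0],
    [0,0,5,0,0,0],
    [0,0,3,0,0,0],
    [0,0,0,0,0,0],
  ],
)

```text
time: 18.6
tool_pos: [455.1, 47.6, 1.5]
tcp_rot: [179.9, -0.1, 114.4]
ft_force: [-0.4, 0.7, 0.5]
finger_gap: 85.0
grip_force: 0.0
```

Run:
```python
from h import *
np.set_printoptions(precision=1,suppress=True)
s=sense();print(s['tool_pos'],s['ft_force'],s['finger_gap']);p,d,P=cloud('wrist')
T=rot(s).inv().apply((P-s['tool_pos']).reshape(-1,3)).reshape(P.shape)
for sgn in(-1,1):
    m=(T[...,1]*sgn>36)&(T[...,1]*sgn<60)&(abs(T[...,0])<13)&(P[...,2]>18)
    print(sgn,m.sum(),'lowest finger pts z world',np.sort(P[m][:,2])[:8],'tool',np.sort(T[m][:,2])[-4:])
```

```text
[455.1  47.6   1.5] [-0.4  0.7  0.5] 85.02050134513675
-1 8956 lowest finger pts z world [43.9 44.  44.2 44.3 44.3 44.3 44.5 44.5] tool [-42.9 -42.7 -42.6 -42.5]
1 8270 lowest finger pts z world [43.8 43.9 44.1 44.3 44.3 44.3 44.3 44.5] tool [-42.8 -42.6 -42.4 -42.3]
```

apply_moves(
  rows=[
    [0,0,5,0,0,0],
    [0,0,5,0,0,0],
    [0,0,4,0,0,0],
    [0,0,0,0,0,0],
    [0,0,0,0,0,0],
  ],
)

```text
time: 19.27
tool_pos: [455.5, 47.6, -12.1]
tcp_rot: [179.9, -0.1, 114.4]
ft_force: [1.1, 0.7, -0.3]
finger_gap: 84.8
grip_force: 0.0
```

apply_moves(
  rows=[
    [0,0,0,0,0,0],
    [0,0,0,0,0,0],
    [0,0,0,0,0,0],
    [0,0,0,0,0,0],
    [0,0,0,0,0,0],
  ],
  fingers=35,
  grip_force=80,
)

```text
time: 19.9
tool_pos: [456.1, 47.6, -11.5]
tcp_rot: [179.9, -0.0, 114.4]
ft_force: [-0.6, -0.0, 5.2]
finger_gap: 49.0
grip_force: 85.2
```

apply_moves(
  rows=[
    [0,0,-10,0,0,0],
    [0,0,-35,0,0,0],
    [0,0,-50,0,0,0],
    [0,0,-55,0,0,0],
    [0,0,-45,0,0,0],
  ],
)

```text
time: 20.52
tool_pos: [455.1, 47.3, 185.2]
tcp_rot: [179.9, -0.1, 114.4]
ft_force: [0.7, -0.1, -3.6]
finger_gap: 48.8
grip_force: 84.3
```

Run:
```python
from h import *
s=sense();print(s['tool_pos'],s['tcp_rot'],s['finger_gap'],s['grip_force'],s['ft_force'])
print(plan([478,-380,190],[180,0,114.4],10))
```

```text
[455.07034614  47.33751464 185.16668313] [ 1.79859716e+02 -5.00078739e-02  1.14379496e+02] 48.84750116939944 84.28133864421397 [ 0.68089655 -0.05609434 -3.61322366]
(array([-39.87, -15.55,  -0.52]), array([ 0.0002, -0.0001, -0.    ]))
```

apply_moves(
  rows=[
    [-30,-11.7,-2,0,0,0],
    [-45,-17.5,-1,0,0,0],
    [-45,-17.5,0,0,0,0],
    [-45,-17.5,0,0,0,0],
    [-45,-17.5,0,0,0,0],
  ],
)

```text
time: 21.15
tool_pos: [466.9, -179.0, 185.3]
tcp_rot: [179.9, -0.1, 114.4]
ft_force: [1.0, 1.2, -3.6]
finger_gap: 48.8
grip_force: 84.4
```

apply_moves(
  rows=[
    [-45,-17.5,0,0,0,0],
    [-45,-17.5,0,0,0,0],
    [-45,-17.5,20,0,0,0],
    [-34,-13.5,30,0,0,0],
    [-20,-8,30,0,0,0],
  ],
)

```text
time: 21.78
tool_pos: [477.5, -381.9, 104.0]
tcp_rot: [179.9, -0.1, 114.3]
ft_force: [0.9, 0.0, -4.8]
finger_gap: 49.0
grip_force: 84.3
```

Run:
```python
from h import *
np.set_printoptions(precision=1,suppress=True)
s=sense();print(s['tool_pos'],s['tcp_rot'],s['finger_gap'],s['grip_force'],s['ft_force'])
print(rel([478,-380,-7],[180,0,114.4]))
p,d,P=cloud('wrist');save('w9',p)
f=P[(np.hypot(P[...,0]-s['tool_pos'][0],P[...,1]-s['tool_pos'][1])<75)&(abs(P[...,2]-s['tool_pos'][2]-25.5)<9)].reshape(-1,3)
A=np.c_[f[:,:2]-f[:,:2].mean(0),np.ones(len(f))];print('foot plane slope',np.linalg.lstsq(A,f[:,2],rcond=None)[0],len(f),'foot z - tcp',np.median(f[:,2])-s['tool_pos'][2])
m=(np.hypot(P[...,0]-479,P[...,1]+381)<150)&(abs(P[...,2]-30)<5);print('tray',cv2.minAreaRect(P[m][:,:2].astype(np.float32)),m.sum())
```

```text
[ 477.5 -381.9  104. ] [179.9  -0.1 114.3] 49.01149598759003 84.33777461294085 [ 0.9  0.  -4.8]
(array([  1.3,   1.1, 111. ]), array([ 0., -0., -0.]))
foot plane slope [  0.   -0.  130.3] 15548 foot z - tcp 26.48824132384773
tray ((481.7449951171875, -380.0238342285156), (210.49021911621094, 169.87013244628906), 2.4714715480804443) 5963
```

View pics/w9.png

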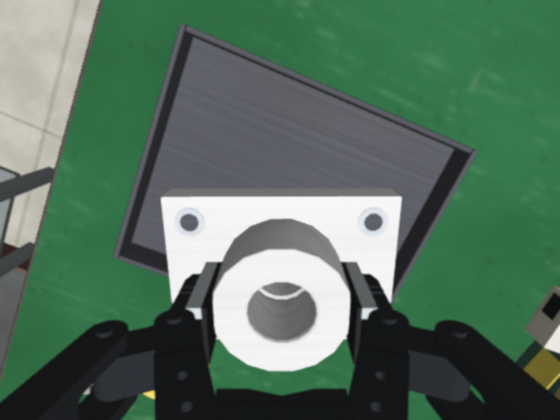

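The housing hangs level over the tray, foot at (280,245), with the tray around it from (185,30) to (470,150). Lowering it now.

apply_moves(
  rows=[
    [0.4,4,25,0,0,0],
    [0,0,30,0,0,0],
    [0,0,28,0,0,0],
    [0,0,14,0,0,0],
    [0,0,7,0,0,0],
  ],
)

```text
time: 22.45
tool_pos: [481.4, -377.6, 0.4]
tcp_rot: [179.9, -0.1, 114.4]
ft_force: [0.4, 1.0, -3.7]
finger_gap: 48.9
grip_force: 84.3
```

apply_moves(
  rows=[
    [0,0,2,0,0,0],
    [0,0,1,0,0,0],
    [0,0,0.7,0,0,0],
    [0,0,0,0,0,0],
    [0,0,0,0,0,0],
  ],
)

```text
time: 23.08
tool_pos: [481.9, -378.1, -2.3]
tcp_rot: [179.9, -0.1, 114.4]
ft_force: [-0.3, -0.3, -3.6]
finger_gap: 48.7
grip_force: 84.3
```

apply_moves(
  rows=[
    [0,0,1.5,0,0,0],
    [0,0,1.0,0,0,0],
    [0,0,1,0,0,0],
    [0,0,0.7,0,0,0],
    [0,0,0,0,0,0],
  ],
)

```text
time: 23.7
tool_pos: [481.8, -378.0, -6.9]
tcp_rot: [179.9, -0.1, 114.4]
ft_force: [-1.1, 0.3, -2.3]
finger_gap: 48.9
grip_force: 84.3
```

apply_moves(
  rows=[
    [0,0,0.7,0,0,0],
    [0,0,0.5,0,0,0],
    [0,0,0,0,0,0],
    [0,0,0,0,0,0],
    [0,0,0,0,0,0],
  ],
)

```text
time: 24.32
tool_pos: [481.9, -378.1, -7.4]
tcp_rot: [179.9, -0.1, 114.4]
ft_force: [-3.3, 3.7, 4.9]
finger_gap: 48.8
grip_force: 85.2
```

apply_moves(
  rows=[
    [0,0,0,0,0,0],
    [0,0,0,0,0,0],
    [0,0,0,0,0,0],
    [0,0,0,0,0,0],
    [0,0,0,0,0,0],
  ],
  fingers=85,
)

```text
time: 24.95
tool_pos: [481.8, -378.0, -8.0]
tcp_rot: [179.9, -0.1, 114.4]
ft_force: [0.4, -0.6, -0.2]
finger_gap: 85.3
grip_force: 0.0
```

apply_moves(
  rows=[
    [0,0,-10,0,0,0],
    [0,0,-40,0,0,0],
    [0,0,-55,0,0,0],
    [0,0,-55,0,0,0],
    [0,0,-40,0,0,0],
  ],
)

```text
time: 25.58
tool_pos: [482.3, -379.0, 196.3]
tcp_rot: [179.8, 0.1, 114.4]
ft_force: [0.8, -0.5, 0.3]
finger_gap: 85.1
grip_force: 0.0
```

Run:
```python
from h import *
np.set_printoptions(precision=1,suppress=True)
s=sense();print(s['tool_pos'],s['time'],s['finger_gap'],s['ft_force'])
p,d,P=cloud('wrist');save('w10',p)
f=P[(np.hypot(P[...,0]-481,P[...,1]+379)<65)&(abs(P[...,2]-18)<5)]
A=np.c_[f[:,:2]-f[:,:2].mean(0),np.ones(len(f))];print('foot plane',np.linalg.lstsq(A,f[:,2],rcond=None)[0],cv2.minAreaRect(f[:,:2].astype(np.float32)))
b=P[(np.hypot(P[...,0]-481,P[...,1]+379)<40)&(P[...,2]>40)&(P[...,2]<60)];print('boss top',np.median(b[:,2]))
print(plan([423,-139.2,230],[180,0,136.5],10))
```

```text
[ 482.3 -379.   196.3] 25.575 85.08037647021816 [ 0.8 -0.5  0.3]
foot plane [ 0.  -0.  19.1] ((482.27911376953125, -377.17413330078125), (100.26322174072266, 69.9554443359375), 24.302867889404297)
boss top 50.9593052179668
(array([23.5,  8.6, -2.9]), array([ 0.,  0., -0.]))
```

The undersize housing is level on the tray floor (boss top at 50 mm). Back to the gauge.

apply_moves(
  rows=[
    [23.5,8.6,-1,0,0,-0.0386],
    [23.5,8.6,-1,0,0,-0.0386],
    [23.5,8.6,-1,0,0,-0.0386],
    [23.5,8.6,-1,0,0,-0.0386],
    [23.5,8.6,-1,0,0,-0.0386],
  ],
  fingers=60,
)

```text
time: 26.25
tool_pos: [462.6, -254.1, 197.8]
tcp_rot: [179.9, -0.0, 125.5]
ft_force: [0.3, -0.3, -0.1]
finger_gap: 59.9
grip_force: 0.0
```

apply_moves(
  rows=[
    [23.5,8.6,-1,0,0,-0.0386],
    [23.5,8.6,-1,0,0,-0.0386],
    [23.5,8.6,0,0,0,-0.0386],
    [23.5,8.6,0,0,0,-0.0386],
    [23.5,8.6,0,0,0,-0.0386],
  ],
)

```text
time: 26.88
tool_pos: [420.2, -136.6, 199.9]
tcp_rot: [179.9, 0.0, 136.6]
ft_force: [0.2, 0.4, 0.7]
finger_gap: 60.2
grip_force: 0.0
```

```bash
cat > g.py <<'E'
from h import *
from scipy.optimize import least_squares
np.set_printoptions(precision=2,suppress=True)
s=sense();print(s['tool_pos'],s['tcp_rot'],s['time'],s['finger_gap'],s['ft_force'])
p,d,P=cloud('wrist');save('w11',p)
Q=P.reshape(-1,3);Q=Q[~np.isnan(Q[:,0])]
t=Q[(np.hypot(Q[:,0]-423,Q[:,1]+139)<25)&(Q[:,2]>85)&(Q[:,2]<154)]
f=lambda q:np.hypot(t[:,0]-q[0]-q[2]*(t[:,2]-120),t[:,1]-q[1]-q[3]*(t[:,2]-120))-11
r=least_squares(f,[423,-139,0,0],loss='soft_l1');print('handle at z120',r.x,len(t),np.abs(r.fun).mean())
print(rel([r.x[0],r.x[1],96],[180,0,136.5]))
E
python3 g.py
```

```text
[ 420.21 -136.59  199.94] [179.87   0.02 136.57] 26.875 60.24459239955239 [0.16 0.37 0.73]
handle at z120 [ 422.96 -139.1    -0.      0.  ] 731 0.19259107662802813
(array([ -5.9,  -1.2, 103.9]), array([ 0., -0.,  0.]))
```

apply_moves(
  rows=[
    [-4.5,-0.5,10,0,0,0],
    [0,0,25,0,0,0],
    [0,0,30,0,0,0],
    [0,0,25,0,0,0],
    [0,0,13,0,0,0],
  ],
)

```text
time: 27.55
tool_pos: [422.7, -141.0, 94.4]
tcp_rot: [179.9, -0.2, 136.4]
ft_force: [0.1, -0.6, 0.1]
finger_gap: 60.2
grip_force: 0.0
```

apply_moves(
  rows=[
    [0,0,0,0,0,0],
    [0,0,0,0,0,0],
    [0,0,0,0,0,0],
    [0,0,0,0,0,0],
    [0,0,0,0,0,0],
  ],
)

```text
time: 28.18
tool_pos: [423.7, -140.7, 96.8]
tcp_rot: [179.9, 0.0, 136.5]
ft_force: [0.7, 0.9, -0.2]
finger_gap: 60.2
grip_force: 0.0
```

apply_moves(
  rows=[
    [1.6,0.7,0,0,0,0],
    [0,0,0,0,0,0],
    [0,0,0,0,0,0],
    [0,0,0,0,0,0],
    [0,0,0,0,0,0],
  ],
)

```text
time: 28.8
tool_pos: [422.8, -139.0, 96.4]
tcp_rot: [179.9, -0.0, 136.5]
ft_force: [-0.0, -0.4, 0.3]
finger_gap: 60.2
grip_force: 0.0
```

apply_moves(
  rows=[
    [0,0,0,0,0,0],
    [0,0,0,0,0,0],
    [0,0,0,0,0,0],
    [0,0,0,0,0,0],
    [0,0,0,0,0,0],
  ],
  fingers=10,
  grip_force=90,
)

```text
time: 29.42
tool_pos: [423.0, -139.1, 96.6]
tcp_rot: [179.9, 0.0, 136.5]
ft_force: [-0.1, -0.0, 3.3]
finger_gap: 19.8
grip_force: 88.1
```

apply_moves(
  rows=[
    [0,0,-8,0,0,0],
    [0,0,-20,0,0,0],
    [0,0,-30,0,0,0],
    [0,0,-35,0,0,0],
    [0,0,-35,0,0,0],
  ],
)

```text
time: 30.05
tool_pos: [422.2, -138.9, 225.3]
tcp_rot: [179.9, -0.1, 136.5]
ft_force: [0.4, 0.8, -2.1]
finger_gap: 19.9
grip_force: 88.2
```

```bash
cat > fit2.py <<'E'
from h import *
from scipy.optimize import least_squares
np.set_printoptions(precision=3,suppress=True)
s=sense();print(s['tool_pos'],s['tcp_rot'],s['time'],s['finger_gap'],s['ft_force'])
p,d,P=cloud('wrist');save('w12',p)
T=rot(s).inv().apply((P-s['tool_pos']).reshape(-1,3));T=T[~np.isnan(T[:,0])]
b=T[(abs(T[:,1])<16)&(abs(T[:,0])<25)&(T[:,2]>-20)&(T[:,2]<100)]
t=b[(b[:,2]>26)&(b[:,2]<90)]
f=lambda q:np.hypot(t[:,0]-q[0]-q[2]*t[:,2],t[:,1]-q[1]-q[3]*t[:,2])-14
r=least_squares(f,[0,0,0,0],loss='soft_l1');print('axis',r.x,np.abs(r.fun).mean(),'zmax',np.sort(b[:,2])[-5:])
sh=b[(np.abs(b[:,1])<4)]  # shoulder at 80 from nose: step in x of 3mm
for z in range(0,40,3):
    q=sh[abs(sh[:,2]-z)<1.5]; 
    if len(q): print(z,np.median(q[:,0]),end=' | ')
c=T[(np.hypot(T[:,0],T[:,1])<10)&(T[:,2]<-45)];print('cap z',np.median(c[:,2]),len(c))
E
python3 fit2.py
```

```text
[ 422.151 -138.86   225.254] [179.901  -0.098 136.499] 30.05 19.917546059609773 [ 0.425  0.842 -2.081]
axis [-0.185  0.487 -0.002 -0.003] 0.15787800009573058 zmax [91.182 91.196 91.341 91.766 93.384]
0 10.578486237768795 | 3 10.770832279499293 | 6 10.882425515182215 | 9 10.438362202336023 | 12 10.46438452761871 | 15 11.536108043739208 | 18 13.384426766636492 | 21 13.606550218358201 | 24 13.68388213036993 | 27 13.645232830756711 | 30 13.619165163873038 | 33 13.708996966399866 | 36 13.70839720132438 | 39 13.672828604952215 | cap z -64.42101949969071 2334
```

The regrasp is straight: the gauge axis lines up with the tool and the nose is 96 mm ahead of the TCP. Planning the return.

Run:
```python
from h import *
np.set_printoptions(suppress=True)
print(plan([515,282,180],[180,34.5,136.6],10))
```

```text
(array([23.32, 36.86, -1.11]), array([ 0.0003, -0.0597, -0.0003]))
```

apply_moves(
  rows=[
    [23.3,36.9,-1.1,0,-0.06,0],
    [23.3,36.9,-1.1,0,-0.06,0],
    [23.3,36.9,-1.1,0,-0.06,0],
    [23.3,36.9,-1.1,0,-0.06,0],
    [23.3,36.9,-1.1,0,-0.06,0],
  ],
)

```text
time: 30.72
tool_pos: [465.5, 75.9, 216.3]
tcp_rot: [179.8, 17.3, 136.4]
ft_force: [1.5, -0.3, -2.8]
finger_gap: 20.2
grip_force: 88.6
```

apply_moves(
  rows=[
    [23.3,36.9,-1.1,0,-0.06,0],
    [23.3,36.9,-1.1,0,-0.06,0],
    [23.3,36.9,-1.1,0,-0.06,0],
    [23.3,36.9,-1.1,0,-0.06,0],
    [23.3,36.9,-1.1,0,-0.06,0],
  ],
)

```text
time: 31.35
tool_pos: [514.0, 284.5, 173.9]
tcp_rot: [179.8, 34.4, 136.4]
ft_force: [1.3, -0.6, -1.8]
finger_gap: 19.8
grip_force: 88.7
```

apply_moves(
  rows=[
    [0,0,0,0,0,0],
    [0,0,0,0,0,0],
    [0,0,0,0,0,0],
    [0,0,0,0,0,0],
    [0,0,0,0,0,0],
  ],
)

```text
time: 31.98
tool_pos: [514.6, 282.3, 175.4]
tcp_rot: [179.8, 34.3, 136.3]
ft_force: [0.5, 0.2, -1.6]
finger_gap: 19.8
grip_force: 89.0
```

```bash
python3 fit2.py
python3 - <<'E'
from h import *
print('to seat',rel([455.8,337.2,107.6],[179.9,34.5,136.6]))
print([(r['xyz'],r['confidence']) for r in models.place_of('rest_seat','wrist')][:2],[(r['xyz'],r['confidence']) for r in models.place_of('gauge_rest','wrist')][:2])
E
```

```text
[514.569 282.306 175.377] [179.755  34.347 136.295] 31.975 19.837481789005224 [ 0.522  0.168 -1.575]
axis [-0.592  0.494  0.002 -0.001] 0.16225263063227738 zmax [91.993 92.003 92.124 92.179 92.963]
0 10.208017053897041 | 3 10.439326411593782 | 6 10.64100632861739 | 9 10.218469016926926 | 12 10.200839849196768 | 15 11.165671610970104 | 18 12.861658862001413 | 21 13.357799807800376 | 24 13.361136672788902 | 27 13.385549842887961 | 30 13.396198386731761 | 33 13.303265291151801 | 36 13.22054440984152 | 39 13.439969205173378 | cap z -64.14852643783193 2780
to seat (array([104.4,  -0.9,  10.5]), array([-0.001, -0.003, -0.004]))
[([491.7, 297.5, 30.4], 0.68)] []
```

apply_moves(
  rows=[
    [20,-0.9,1,-0.001,-0.003,-0.004],
    [25,0,1,0,0,0],
    [22,0,2,0,0,0],
    [15,0,2,0,0,0],
    [10,0,1,0,0,0],
  ],
)

```text
time: 32.75
tool_pos: [460.4, 331.9, 115.5]
tcp_rot: [-180.0, 34.5, 136.8]
ft_force: [-0.6, -0.1, -2.4]
finger_gap: 20.0
grip_force: 89.0
```

apply_moves(
  rows=[
    [3,0,0,0,0,0],
    [2,0,0,0,0,0],
    [0,0,0,0,0,0],
    [0,0,0,0,0,0],
    [0,0,0,0,0,0],
  ],
)

```text
time: 33.38
tool_pos: [458.6, 334.3, 114.0]
tcp_rot: [179.9, 34.5, 136.7]
ft_force: [-0.1, -0.6, -2.6]
finger_gap: 19.9
grip_force: 89.0
```

Run:
```python
from h import *
print('to seat',rel([455.8,337.2,107.6],[179.9,34.5,136.6]),sense()['ft_force'])
```

```text
to seat (array([7. , 0.2, 3. ]), array([0.   , 0.   , 0.001])) [-0.09993255 -0.57286092 -2.61049277]
```

apply_moves(
  rows=[
    [2,0,0,0,0,0],
    [2,0,0,0,0,0],
    [1.5,0.2,0,0,0,0],
    [0,0,0,0,0,0],
    [0,0,0,0,0,0],
  ],
)

```text
time: 34.0
tool_pos: [455.3, 337.3, 110.8]
tcp_rot: [180.0, 34.5, 136.7]
ft_force: [1.0, -1.9, -0.1]
finger_gap: 19.9
grip_force: 89.1
```

apply_moves(
  rows=[
    [1,0,0,0,0,0],
    [0,0,0.8,0,0,0],
    [0,0,0.7,0,0,0],
    [0,0,0,0,0,0],
    [0,0,0,0,0,0],
  ],
)

```text
time: 34.62
tool_pos: [455.2, 337.2, 109.1]
tcp_rot: [180.0, 34.6, 136.7]
ft_force: [-0.7, -4.2, 3.8]
finger_gap: 19.8
grip_force: 89.5
```

Run:
```python
from h import *
print('to seat',rel([455.8,337.2,107.6],[179.9,34.5,136.6]),sense()['ft_force'])
```

```text
to seat (array([0.5, 0.4, 1.4]), array([-0.001,  0.001,  0.001])) [-0.70091337 -4.22399799  3.81477647]
```

apply_moves(
  rows=[
    [0,0.2,0.8,0,0,0],
    [0,0,0,0,0,0],
    [0,0,0,0,0,0],
    [0,0,0,0,0,0],
    [0,0,0,0,0,0],
  ],
  fingers=60,
)

```text
time: 35.25
tool_pos: [455.7, 337.5, 108.1]
tcp_rot: [180.0, 34.5, 136.7]
ft_force: [-0.1, 0.8, -0.5]
finger_gap: 60.0
grip_force: 0.0
```

apply_moves(
  rows=[
    [0,0,-5,0,0,0],
    [0,0,-20,0,0,0],
    [0,0,-30,0,0,0],
    [0,0,-35,0,0,0],
    [0,0,-40,0,0,0],
  ],
)

```text
time: 35.88
tool_pos: [401.0, 388.7, 217.3]
tcp_rot: [179.9, 34.5, 136.7]
ft_force: [-0.4, 1.0, -1.1]
finger_gap: 59.9
grip_force: 0.0
```

apply_moves(
  rows=[
    [0,0,0,0,0,0],
    [0,0,0,0,0,0],
    [0,0,0,0,0,0],
    [0,0,0,0,0,0],
    [0,0,0,0,0,0],
  ],
)

```text
time: 36.5
tool_pos: [402.1, 387.4, 214.7]
tcp_rot: [-180.0, 34.5, 136.7]
ft_force: [-0.1, -0.5, -0.1]
finger_gap: 60.0
grip_force: 0.0
```

Run:
```python
from h import *
np.set_printoptions(precision=2,suppress=True)
from scipy.optimize import least_squares
def axis(npy=None,P=None,s=None):
    Q=(P if P is not None else np.load(npy)).reshape(-1,3);Q=Q[~np.isnan(Q[:,0])]
    ax=R.from_euler('z',-43.4,degrees=True).apply([-.565,0,.825]);n=np.array([495.5,299.7,28.2])
    y=R.from_euler('z',-43.4,degrees=True).apply([0,1,0]);x=np.cross(y,ax)
    q=np.c_[(Q-n)@x,(Q-n)@y,(Q-n)@ax]
    t=q[(np.hypot(q[:,0],q[:,1])<18)&(q[:,2]>88)&(q[:,2]<154)]
    f=lambda k:np.hypot(t[:,0]-k[0]-k[2]*(t[:,2]-120),t[:,1]-k[1]-k[3]*(t[:,2]-120))-11
    r=least_squares(f,[0,0,0,0],loss='soft_l1').x
    c=q[(np.hypot(q[:,0],q[:,1])<8)&(q[:,2]>150)&(q[:,2]<175)];print('axis off/slope',r,'cap along',np.median(c[:,2]),len(c))
s=sense();print(s['tool_pos'],s['tcp_rot'],s['time'],s['finger_gap'],s['ft_force'])
axis('w1.npy')
p,d,P=cloud('wrist');save('w13',p);axis(P=P)
p,d,P2=cloud('scene');save('s2',p)
for n in['housing_p','gauge_end','torch','carton','plug_gauge','rest_seat']: print(n,[(np.array(r['xyz']),round(r['confidence'],2)) for r in models.place_of(n,'scene')][:3])
```

```text
[402.09 387.36 214.73] [-179.97   34.54  136.7 ] 36.5 59.955067363321646 [-0.11 -0.49 -0.14]
axis off/slope [ 1.77 -0.86 -0.   -0.  ] cap along 160.20068350585996 433
axis off/slope [ 1.4  -0.62 -0.01  0.  ] cap along 160.30325196953135 405
housing_p [(array([ 424.2, -139.3,    1.4]), 0.73), (array([ 479.7, -372.8,    3.2]), 0.66)]
gauge_end [(array([431.6, 360.5, 163.2]), 0.97)]
torch [(array([606.4,  39.3,   0.8]), 0.86)]
carton [(array([ 605.5, -136.3,    1.1]), 0.63)]
plug_gauge [(array([493.3, 296.3,  24.5]), 0.69)]
rest_seat [(array([498. , 297.7,  28.8]), 0.88), (array([ 480.7, -370.7,    4.9]), 0.25)]
```

View pics/s2.png

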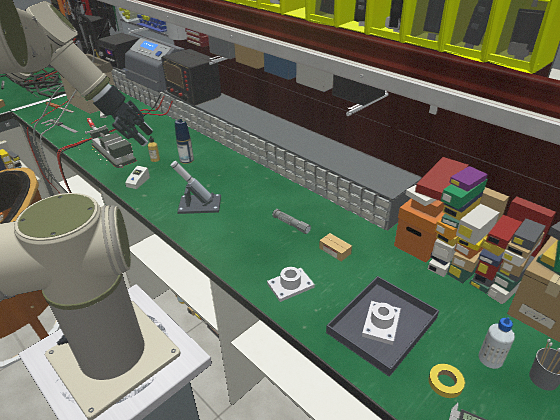

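The final view shows the gauge home in its rest at (195,185), within 0.5 mm of how it lay. The good housing is in place at (290,282), and the undersize one is upright in the tray at (383,322). The torch and carton haven't moved, and the arm is clear.

```bash
python3 -c "from bench import job;print(job.hand_in())"
```

```text
the job is handed in; nothing more can be done
None
```

The job is done and handed in: the gauge slid about 33 mm freely into the good housing, which is still where it stood; the other housing, taken as undersize since the camera measured its bore at about 24 mm (25 mm nominal), is upright on the tray floor, and the gauge is back in its rest.

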